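# Release the left-hand nut of a board clamp with a socket key

### The arm

A 6-joint arm with a two-finger parallel gripper is mounted at the origin on the work surface. World frame = base frame: x ahead of the robot, y to its left, z up, the work surface at z = 0. Lengths are in m, angles in rad, forces in N, time in s.
With the tool pointing down it reaches from about 0.3 to 0.75 m from the base axis. Payload 8.5 kg.
Tool frame: the origin (TCP) lies midway between the tips of the shut fingers; the grasp point (between the pads) lies 19 mm behind it; z points along the fingers, y is the line along which they close (so a half turn about z gives the same grasp; the last joint's range is limited). The gripper opens to 85 mm and grips with 20 to 120 N. Pads are 22 mm wide; open, the fingers measure 114 mm over their backs; the gripper's body (76 mm by 85 mm) begins 54 mm behind the grasp point. The pads swing forward as they close: fully open they stand 13 mm farther back than shut.
Start: joints at [0.989, 0.381, 1.297, -0, 1.464, -0.215], TCP at [0.197, 0.513, 0.231] pointing down, gripper open.
Joint ranges: [-3.11, 3.11], [-0.89, 2.33], [0.22, 2.48], [-1.42, 4.56], [0.17, 2.85], [-2.88, 2.88]. Speed limits (rad/s): [2.39, 2.39, 3.14, 3.14, 3.14, 3.14].

### API

Orientations are given as a rotation vector (axis times angle).
In Python, from cell import r, optics, ticket, spotter gives the robot as it stands.
- The arm moves only by the tool apply_moves, never from a script. Its argument "rows" is a list of rows, each a list of 7 numbers: the shift along the world's x, y, z in fractions of the full range, 1 being 0.6 m, then the turn, a rotation vector about the world's x, y, z in shares of 360 degrees (1.0 is 360 degrees), then the opening, from 0 (shut) to 1 (fully open). A call has 1 to 20 rows; each row is the pose to reach, as a shift and turn from the pose commanded when the call began; what a row does not reach only later rows make up. A row lasts 1/12 s, in which the tool goes at most 41.7 mm and 7.16 degrees, less where a joint would pass 70% of its speed; a pose out of reach is approached as far as the arm can. Shift and turn numbers lie between -1 and 1, and a call with a number outside is refused. A call with a gripper value outside its range is refused whole. The fingers move at their own pace and stop on an object; "newtons" is the grip in N (left out, the last holds). Time passes only in rows, so rows that repeat a pose let the fingers close. It gives the time, the measured TCP pose, the force, the opening and the grip force at its end, in the units of the state.
- r.get_obs(): the state, without advancing time (a new reading comes with each control period).
- optics.snapshot(name): name is "side" or "top" or "wrist"; returns a dict with "frame" (384x512x3 uint8, red, green, blue), "fx", "fy", "cx", "cy" (pixels), "rvec" (rotation vector, rad) and "tvec" (3), from world to camera coordinates, as OpenCV has them; the wrist camera has in their place "mount" (4x4, takes a point from camera to tool coordinates, whose origin is the TCP and whose axes are the flange's). Camera axes: x right, y down, z forward; pixel columns grow to the right and rows downward; lengths in m; the calibration is good to about 2 mm. The wrist camera is an equidistant fisheye: a pixel r from the principal point sees the ray r / f radians off the axis. A picture is of the moment at which its call begins: read the wrist's pose just before it. There is no depth.
- ticket.finish_job(): hands the job in; it is judged then, once.
Trained networks look in a picture, given as the dict that the camera call returned (one of the last four; its "shot" number tells which), for a name from the list of things; names that differ only in an ending like _2 or _b are one class to them, and where a whole thing is asked for, a point or a joint stands for the part that bears it (a point fixed in the world has none). Each returns a list of dicts, best first, with "p" (0 to 1); they miss things now and then, are a little off and sometimes report something else, mostly with a low value. They report only what shows in the picture. A call takes as long as a camera call. They do not tell look-alikes from the thing itself.
- spotter.look_for(thing, picture): "location" ([column, row] in pixels, amid what is visible of it).
The state is a dict: "t": time; "q": joint angles; "qvel": joint speeds; "joint_torque": joint torques, N m; "eef_pos": TCP position; "tcp_rot": TCP orientation; "force": force on the tool from outside, world axes, zero at the start; "ft_torque": the same for the moment, N m; "gripper_width": finger opening in m; "grasp_force": force on a finger pad.
Only numpy, scipy, OpenCV 4.12 (cv2) and the standard library are available. Lean on these libraries where they do the work, as an engineer would, in place of code of your own. Each camera call takes 0.05 s, during which the arm holds its last target. There are 200 camera calls.

### The job

The brass nut on the circuit-board clamp has a left-hand thread: put the socket key on its square, feeling gently for the fit rather than forcing it, and turn the nut clockwise with the key to loosen it until the red line engraved on the nut meets the white line on the plate. Then take the key off and stand it upright on the bench, well clear of the clamp, leaving the solder reels and the spray can where they are.

Things in the scene. Friction and masses are not known exactly. Their poses are not given: they have to be found in the camera images.
- key: Socket key standing upright on its socket end, 90 mm tall, about 0.18 kg. Origin: centre of its underside, z up along it. Steel socket 48 mm across, 40 mm tall; in its underside a square hole 24.6 mm wide, 18 mm deep, flats parallel to the key's x and y; then a stem 16 mm across; on top the red grip bar (key_grip). It stays standing when let go, on the bench or on the square.
- key_grip (a point): Centre of the key's red grip bar, 76 mm above its underside. The bar is 64 mm long (key's x), 16 mm thick (key's y), 28 mm tall: grip it across the 16 mm.
- clamp: Fixed board clamp; origin at bench level on the nut's axis. Aluminium bed 210 x 120 x 16 mm, from x -50 to +160 mm; green circuit board on standoffs over x 70 to 154 mm, at most 37 mm high. On the axis, upwards: dark steel plate 100 mm across, white index line towards -x; brass nut 68 mm across, 12 mm thick; steel square 22 mm wide, 20 mm tall, chamfered 1 mm.
- stud_top (a point): Centre of the top of the steel square, on the nut's axis, about 73 mm up (2 mm higher per rad of loosening). Its x, y axes turn with the nut, not with the square, and are not along the flats: the angle of the flats is not measured and differs each time. The square has 0.9 rad of lost motion in the nut and turns (0.15 N m) through it before taking the nut along (0.25 N m). Fits each quarter turn.
- key_foot (a point): Centre of the key's underside, at the mouth of its square hole. The key is fully on the square when this point is 18 mm below stud_top; clearance is 1.3 mm a side, so the key has about 0.12 rad of turning play each way. Turned away from the flats it rests on top of the square: pressing harder (over 25 N) counts as forcing it; about 5 N is enough to feel for the fit.
- mark (a point): Outer end of the red engraved line on the nut: at its rim, 34 mm from the axis, on its top face. Clockwise seen from above loosens. At the start the line stands 46 to 86 degrees short of the white one. Anticlockwise the nut runs down onto its hard seat, 29 to 69 degrees from the start.
- index (a point): Inner end of the white index line on the plate, 34 mm from the nut's axis: the red line should end here.
- reel_a: Solder reel with green flanges, 58 mm across, 50 mm tall, standing. Origin: centre of its underside.
- reel_b: Solder reel with orange flanges, 58 mm across, 50 mm tall, standing. Origin: centre of its underside.
- duster: White and blue spray can, 60 mm across, 150 mm tall, standing. Origin: centre of its underside.
Things that resemble listed ones, but are neither listed nor needed, are in the scene too. Of the things that look like the key, the smallest one is meant.

How it is judged:
By the outcome, as a careful person would: the job done as asked, in the order asked, and still so for the second after the job is handed in, with the robot touching nothing.
It also fails if it takes over 72 s, if anything falls off the work surface, if the arm or the gripper's body presses on something with over 40 N, if the wrist force passes 120 N, or if a joint passes its speed limit or range.

## Working session

There is one attempt and no reset: what is moved stays moved. The work goes in short steps, Python scripts to look and compute and a tool call to move; the robot and the scene stay as the last step left them, time stands still between calls to the robot, and variables do not carry over. Pictures are saved under pics/ and viewed, at most 12 in all, crops included, and the job is handed in when it is done.

Besides the shell and the picture viewer there is one more tool, called after "Request:" as name(argument=value, ...) on one line, values as JSON. apply_moves: Moves the arm, as the interface text tells. Its arguments: {"type":"object","properties":{"rows":{"type":"array","items":{"type":"array","items":{"type":"number"}}},"newtons":{"type":"number"}},"required":["rows"]}

```bash
ls; mkdir -p pics; cat > h.py <<'E'
import numpy as np, cv2
from cell import r, optics, ticket, spotter
from scipy.spatial.transform import Rotation as R
def ray(s,uv,obs=None):
    u=np.array(uv,float)
    if 'mount' in s:
        a=np.array([(u[0]-s['cx'])/s['fx'],(u[1]-s['cy'])/s['fy']]);t=np.linalg.norm(a)
        d=np.array([*(a/max(t,1e-9)*np.sin(t)),np.cos(t)])
        M=s['mount'];Rt=R.from_rotvec(obs['tcp_rot']).as_matrix()
        return Rt@M[:3,3]+obs['eef_pos'],Rt@M[:3,:3]@d
    Rm=R.from_rotvec(s['rvec']).as_matrix()
    d=np.array([(u[0]-s['cx'])/s['fx'],(u[1]-s['cy'])/s['fy'],1.])
    return -Rm.T@np.array(s['tvec']),Rm.T@d
def atz(s,uv,z,obs=None):
    o,d=ray(s,uv,obs);return o+d*(z-o[2])/d[2]
def proj(s,p,obs=None):
    p=np.array(p,float)
    if 'mount' in s:
        M=np.array(s['mount']);Rt=R.from_rotvec(obs['tcp_rot']).as_matrix()
        c=M[:3,:3].T@(Rt.T@(p-obs['eef_pos'])-M[:3,3])
        t=np.arctan2(np.hypot(c[0],c[1]),c[2]);n=np.hypot(c[0],c[1])
        return np.array([s['cx']+s['fx']*t*c[0]/n,s['cy']+s['fy']*t*c[1]/n])
    c=R.from_rotvec(s['rvec']).as_matrix()@p+s['tvec']
    return np.array([s['cx']+s['fx']*c[0]/c[2],s['cy']+s['fy']*c[1]/c[2]])
def save(s,n): cv2.imwrite('pics/'+n+'.png',s['frame'][:,:,::-1])
def crop(s,n,u,v,w,k=5):
    f=s['frame'][max(0,v-w):v+w,max(0,u-w):u+w,::-1]
    cv2.imwrite('pics/'+n+'.png',cv2.resize(f,None,fx=k,fy=k,interpolation=cv2.INTER_CUBIC))
E
python3 - <<'E'
from h import *
o=r.get_obs();print({k:np.round(v,3) for k,v in o.items()})
for c in ['top','side']:
    s=optics.snapshot(c);save(s,c+'0')
    print(c,s['fx'],ray(s,(256,192)))
    for t in ['key','key_grip','key_foot','clamp','stud_top','mark','index','reel_a','duster']:
        print(t,[(np.round(d['location']).tolist(),round(d['p'],2)) for d in spotter.look_for(t,s)][:5])
E
python3 -c "
import cv2,numpy as np
a=cv2.imread('pics/top0.png');cv2.imwrite('pics/top0b.png',cv2.resize(a,(800,600),interpolation=cv2.INTER_CUBIC))"
```

```text
pics
{'t': np.float64(0.0), 'q': array([ 0.989,  0.381,  1.298,  0.   ,  1.464, -0.215]), 'qvel': array([-0.001, -0.002,  0.001,  0.001, -0.001,  0.001]), 'joint_torque': array([-1.0000e-03, -4.4846e+01, -2.3128e+01, -0.0000e+00,  5.0000e-03,
        0.0000e+00]), 'eef_pos': array([0.197, 0.513, 0.231]), 'tcp_rot': array([-5.730e-01, -3.088e+00,  2.000e-03]), 'force': array([-0.144,  0.29 , -0.325]), 'ft_torque': array([-0.034, -0.071,  0.035]), 'grasp_force': np.float64(0.0), 'gripper_width': np.float64(0.085)}
top 493.3854626917831 (array([0.31698991, 0.03615258, 1.35978593]), array([ 0.15685778,  0.01385167, -0.98756958]))
key [([348.0, 217.0], 0.88), ([338.0, 263.0], 0.69), ([382.0, 253.0], 0.57)]
key_grip [([337.0, 261.0], 0.89), ([385.0, 254.0], 0.64), ([348.0, 220.0], 0.58)]
key_foot [([350.0, 221.0], 0.88), ([340.0, 260.0], 0.87), ([384.0, 253.0], 0.56)]
clamp [([226.0, 167.0], 0.92), ([230.0, 180.0], 0.61)]
stud_top [([232.0, 181.0], 0.73)]
mark [([231.0, 180.0], 0.79), ([367.0, 155.0], 0.18)]
index [([230.0, 180.0], 0.67)]
reel_a [([366.0, 151.0], 0.78), ([349.0, 224.0], 0.71), ([143.0, 215.0], 0.56)]
duster [([334.0, 148.0], 0.72), ([230.0, 180.0], 0.46)]
side 410.42633717935007 (array([ 0.19047821, -0.5200019 ,  0.68950604]), array([ 0.35865834,  0.60958577, -0.70730517]))
key [([225.0, 298.0], 0.82), ([269.0, 342.0], 0.65), ([292.0, 281.0], 0.57), ([362.0, 216.0], 0.35)]
key_grip [([289.0, 284.0], 0.95), ([269.0, 347.0], 0.93), ([227.0, 294.0], 0.73)]
key_foot [([293.0, 282.0], 0.74), ([226.0, 294.0], 0.66), ([254.0, 165.0], 0.66), ([269.0, 346.0], 0.57)]
clamp [([266.0, 163.0], 0.65), ([291.0, 283.0], 0.44)]
stud_top [([255.0, 165.0], 0.6)]
mark [([254.0, 162.0], 0.74)]
index [([256.0, 167.0], 0.59), ([292.0, 286.0], 0.32)]
reel_a [([180.0, 128.0], 0.85)]
duster [([362.0, 217.0], 0.89)]
```

View pics/top0b.png

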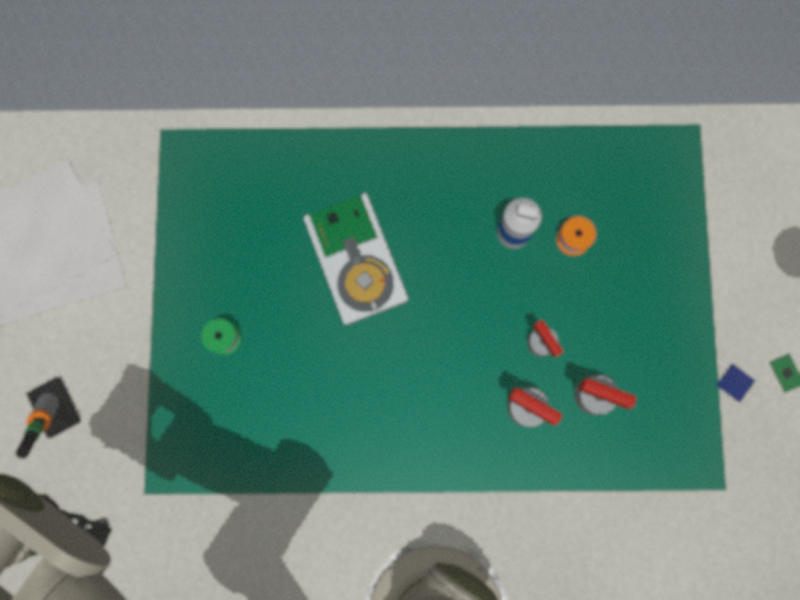

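View pics/side0.png

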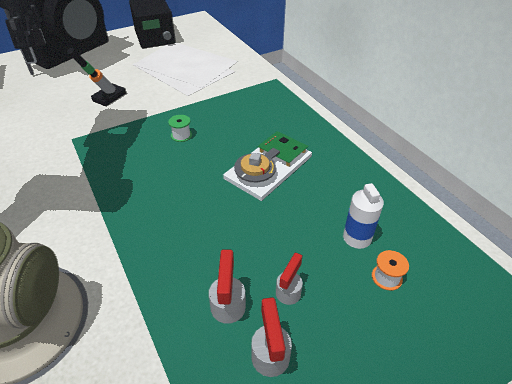

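Three things look like keys: top-view (349,217), (339,261) and (386,253), which in the side view are (290,281), (227,294) and (270,345). (349,217) looks clearly smallest, so I'll confirm that in a crop with measured sizes.

```bash
python3 - <<'E'
from h import *
s=optics.snapshot('top');f=s['frame'].astype(int)
a=s['frame'][190:290,310:420,::-1];b=s['frame'][120:215,190:265,::-1]
A=cv2.resize(a,None,fx=4,fy=4,interpolation=cv2.INTER_CUBIC);B=cv2.resize(b,None,fx=4.2,fy=4.2,interpolation=cv2.INTER_CUBIC)
H=max(A.shape[0],B.shape[0]);C=np.zeros((H,A.shape[1]+B.shape[1],3),np.uint8);C[:A.shape[0],:A.shape[1]]=A;C[:B.shape[0],A.shape[1]:]=B
cv2.imwrite('pics/c1.png',C)
for nm in ['top','side']:
  if nm=='side': s=optics.snapshot('side');f=s['frame'].astype(int)
  m=((f[...,0]>120)&(f[...,1]<80)&(f[...,2]<80)).astype(np.uint8)
  n,l,st,ce=cv2.connectedComponentsWithStats(m)
  for i in range(1,n):
    if st[i,4]<40: continue
    rect=cv2.minAreaRect(np.argwhere(l==i)[:,::-1].astype(np.float32))
    bx=cv2.boxPoints(rect)
    P=np.array([atz(s,p,0.085)[:2] for p in bx])
    e=[np.linalg.norm(P[1]-P[0]),np.linalg.norm(P[2]-P[1])]
    k=int(np.argmax(e));d=P[k+1]-P[k]
    print(nm,ce[i],st[i,4],'at z.076',atz(s,ce[i],0.08)[:2].round(4),'len',np.round(e,3),'yaw',np.degrees(np.arctan2(d[1],d[0])).round(1), ray(s,ce[i]) if nm=='side' else '')
  for t in ['stud_top','clamp','reel_a','reel_b','duster']:
    for d in spotter.look_for(t,s)[:3]: print(nm,t,np.round(d['location'],1),round(d['p'],2),atz(s,d['location'],.073)[:2].round(4))
E
```

```text
top [350.62142857 216.11428571] 140 at z.076 [ 0.4545 -0.1918] len [0.016 0.062] yaw -149.1 
top [389.24834437 251.37086093] 302 at z.076 [ 0.3625 -0.2878] len [0.024 0.087] yaw -111.7 
top [342.48464164 259.67576792] 293 at z.076 [ 0.3423 -0.1669] len [0.024 0.086] yaw -120.4 
top stud_top [230.8 180.4] 0.62 [0.5531 0.1208]
top clamp [224.8 165.9] 0.56 [0.5925 0.1369]
top reel_a [367.1 153.4] 0.93 [ 0.6231 -0.2432]
top reel_a [141.5 213.8] 0.71 [0.4661 0.3553]
top reel_b [367.1 153.4] 0.93 [ 0.6231 -0.2432]
top reel_b [141.5 213.8] 0.71 [0.4661 0.3553]
top duster [333.2 145.8] 0.79 [ 0.6448 -0.1534]
side [224.44343891 276.23076923] 663 at z.076 [ 0.3485 -0.1471] len [0.109 0.023] yaw 59.1 (array([ 0.19047821, -0.5200019 ,  0.68950604]), array([ 0.22148058,  0.52275879, -0.85452377]))
side [289.37383178 269.87850467] 321 at z.076 [ 0.454  -0.1915] len [0.078 0.02 ] yaw 37.0 (array([ 0.19047821, -0.5200019 ,  0.68950604]), array([ 0.36475994,  0.45477255, -0.8437344 ]))
side [272.78043478 328.63586957] 920 at z.076 [ 0.3712 -0.2703] len [0.027 0.104] yaw -113.1 (array([ 0.19047821, -0.5200019 ,  0.68950604]), array([ 0.28058612,  0.38774609, -0.94645769]))
side stud_top [254.7 164.5] 0.8 [0.5447 0.0896]
side clamp [267.8 163.1] 0.76 [0.5733 0.0791]
side reel_a [180.7 128.8] 0.94 [0.4502 0.2995]
side reel_a [393.1 268.6] 0.77 [ 0.6197 -0.2761]
side reel_b [180.7 128.8] 0.94 [0.4502 0.2995]
side reel_b [393.1 268.6] 0.77 [ 0.6197 -0.2761]
side duster [363. 217.] 0.6 [ 0.6541 -0.1549]
```

View pics/c1.png

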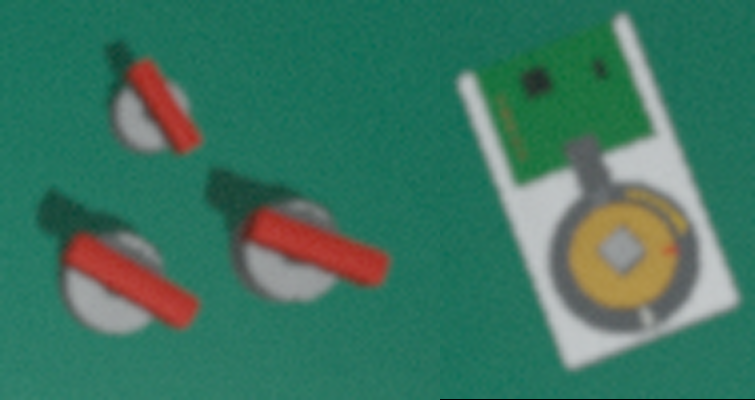

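The crop settles it: the key at top (350,216) is the smallest. Its bar measures 62 mm, against 86–87 mm for the other two, and 64 mm was given. On the nut, the red line points image-right and the white line points down, so the turn is about 68° clockwise. Next I'll look over the clamp with the wrist camera.

The rows are not in the units I measure in: shifts go in shares of 0.6 m and turns go in shares of 360 degrees. I convert before sending: -0.396 m is -0.66, -0.385 m is -0.6417, 52 degrees is 0.1444.

Request:
apply_moves(rows=[[0.0417,-0.05,0.0167,0,0,0.0167,1],[0.0833,-0.1,0.0333,0,0,0.0333,1],[0.125,-0.15,0.05,0,0,0.05,1],[0.1667,-0.2,0.0667,0,0,0.0667,1],[0.2083,-0.25,0.0833,0,0,0.0833,1],[0.25,-0.3,0.0833,0,0,0.1,1],[0.2917,-0.35,0.0833,0,0,0.1167,1],[0.3333,-0.4,0.0833,0,0,0.1306,1],[0.375,-0.45,0.0833,0,0,0.1444,1],[0.4167,-0.5,0.0833,0,0,0.1444,1],[0.4583,-0.55,0.0833,0,0,0.1444,1],[0.5,-0.6,0.0833,0,0,0.1444,1],[0.5417,-0.6417,0.0833,0,0,0.1444,1],[0.555,-0.66,0.0833,0,0,0.1444,1],[0.555,-0.66,0.0833,0,0,0.1444,1],[0.555,-0.66,0.0833,0,0,0.1444,1]])

```text
t: 2.93
eef_pos: [0.53, 0.1174, 0.2811]
tcp_rot: [0.838, -3.027, -0.001]
force: [-0.5, 0.0, -1.0]
gripper_width: 0.0855
grasp_force: 0.0
```

```bash
python3 - <<'E'
from h import *
o=r.get_obs();print(o['t'],o['eef_pos'],o['tcp_rot'],o['q'].round(3),o['qvel'].round(3))
s=optics.snapshot('wrist');print(s['mount'].round(3).tolist(),s['fx'],s['cx'],s['cy'])
save(s,'w1')
for t in ['stud_top','mark','index','clamp']:
    for d in spotter.look_for(t,s)[:2]: print(t,np.round(d['location'],1),round(d['p'],2),atz(s,d['location'],.073 if t=='stud_top' else .05,o).round(4))
E
```

```text
2.9333 [0.53002411 0.11738827 0.2810597 ] [ 8.37526547e-01 -3.02715363e+00 -7.97793499e-04] [-0.     0.338  1.219  0.     1.585 -2.111] [ 0.032 -0.022  0.014  0.002  0.001  0.004]
[[-0.0, -0.963, -0.27, 0.067], [1.0, -0.0, -0.0, 0.0], [0.0, -0.27, 0.963, -0.143], [0.0, 0.0, 0.0, 1.0]] 297.3186396354542 257.9713122686357 187.3288293418022
stud_top [246.2 176.8] 0.8 [0.5524 0.1145 0.073 ]
mark [244.7 175.9] 0.56 [0.5576 0.1143 0.05  ]
index [244.4 177.2] 0.83 [0.5593 0.1148 0.05  ]
clamp [240.8 201.1] 0.8 [0.5899 0.1271 0.05  ]
```

View pics/w1.png

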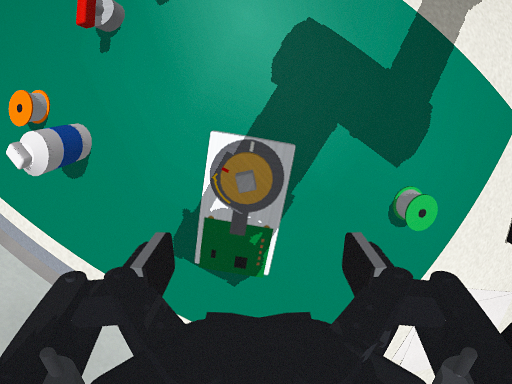

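The wrist image shows the square at about (246,181), the red line at about (222,172) and the white line at about (252,145). I'll rectify it to metric top-down views to measure the angles.

```bash
cat >> h.py <<'E'
def ortho(s,o,c,z,half=.055,n=400):
    # image up = +x, right = -y
    g=np.linspace(half,-half,n);m=np.zeros((n,n,2),np.float32)
    for i,x in enumerate(g):
        for j,y in enumerate(g): m[i,j]=proj(s,(c[0]+x,c[1]+y,z),o)
    return cv2.remap(s['frame'],m[...,0],m[...,1],cv2.INTER_CUBIC)
E
python3 - <<'E'
from h import *
o=r.get_obs();s=optics.snapshot('wrist')
c=(.5530,.1145)
A=ortho(s,o,c,.053);B=ortho(s,o,c,.073)
cv2.imwrite('pics/o1.png',np.hstack([A,B])[:,:,::-1])
f=A.astype(int);gx=np.linspace(.055,-.055,400)
X,Y=np.meshgrid(gx,gx,indexing='ij')
br=(f[...,0]-f[...,2]>50)&(f[...,1]>70)
br=cv2.morphologyEx(br.astype(np.uint8),cv2.MORPH_OPEN,np.ones((9,9)))
n,l,st,ce=cv2.connectedComponentsWithStats(br);i=1+np.argmax(st[1:,4])
cn,_=cv2.findContours((l==i).astype(np.uint8),0,2);h=cv2.convexHull(max(cn,key=len))
(u,v),rad=cv2.minEnclosingCircle(h);k=.11/399
print('nut c',c[0]+.055-v*k,c[1]+.055-u*k,'r',rad*k)
red=(f[...,0]>120)&(f[...,1]<70)&(f[...,2]<70)
print('red',red.sum(),c[0]+X[red].mean(),c[1]+Y[red].mean())
E
```

```text
nut c 0.5587799076854736 0.11708339176799422 r 0.03456878509139059
red 535 0.5625597170496335 0.08819899046682127
```

View pics/o1.png

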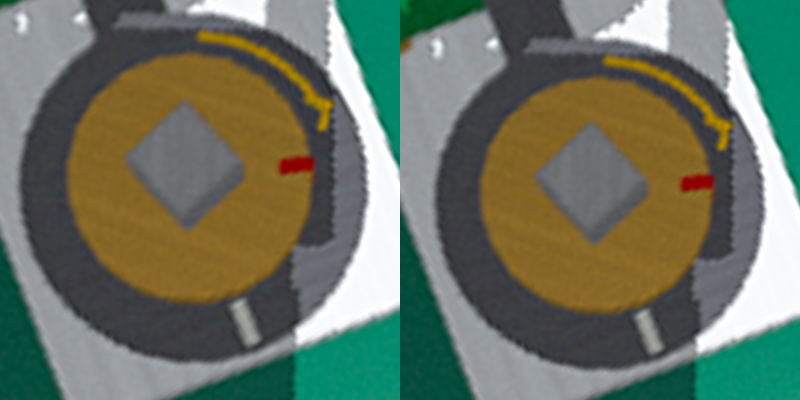

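```bash
cat >> h.py <<'E'
def ang(s,o,c,zs=.073,zn=.053,zp=.041):
    k=.11/399;g=np.linspace(.055,-.055,400);X,Y=np.meshgrid(g,g,indexing='ij')
    out={}
    A=ortho(s,o,c,zn).astype(int);red=(A[...,0]>110)&(A[...,1]<60)&(A[...,2]<60)&(np.hypot(X,Y)<.04)
    out['red']=(red.sum(),np.degrees(np.arctan2(Y[red].mean(),X[red].mean())),np.hypot(Y[red].mean(),X[red].mean()))
    A=ortho(s,o,c,zp).astype(int);rr=np.hypot(X,Y);sat=A.max(2)-A.min(2)
    w=(A.min(2)>105)&(sat<30)&(rr>.0345)&(rr<.0485)&(abs(np.degrees(np.arctan2(Y,X))+159)<20)
    out['index']=(w.sum(),np.degrees(np.arctan2(Y[w].mean(),X[w].mean())),np.hypot(Y[w].mean(),X[w].mean()))
    A=ortho(s,o,c,zs).astype(int);sat=A.max(2)-A.min(2)
    q=((sat<35)&(A.min(2)>70)&(rr<.022)).astype(np.uint8)
    n,l,st,ce=cv2.connectedComponentsWithStats(cv2.morphologyEx(q,cv2.MORPH_OPEN,np.ones((5,5))))
    i=1+np.argmax(st[1:,4]);rect=cv2.minAreaRect(np.argwhere(l==i)[:,::-1].astype(np.float32))
    # image angle a (u right=-y, v down=-x): direction (cos a, sin a)-> x=-sin a,y=-cos a
    a=np.radians(rect[2]);yaw=np.degrees(np.arctan2(-np.cos(a),-np.sin(a)))%90
    out['sq']=(yaw,np.array(rect[1])*k*1000,c[0]+.055-rect[0][1]*k,c[1]+.055-rect[0][0]*k)
    # edge orientation, independent check
    v=cv2.GaussianBlur(A.max(2).astype(np.float32),(0,0),1.5);gy,gx=np.gradient(v);m=np.hypot(gx,gy);m[(rr<.006)|(rr>.019)]=0;m[m<np.percentile(m[m>0],70)]=0
    th=np.arctan2(-gx,-gy)  # world yaw of gradient
    out['edge']=np.degrees(np.angle((m*np.exp(4j*th)).sum())/4)%90
    return out
E
python3 - <<'E'
from h import *
o=r.get_obs();s=optics.snapshot('wrist');print(ang(s,o,(.5587,.1169)))
E
```

```text
{'red': (np.int64(524), np.float64(-82.45806214381197), np.float64(0.029442512814360396)), 'index': (np.int64(738), np.float64(-158.6619066814165), np.float64(0.0408939903916354)), 'sq': (np.float64(43.02506637573242), array([25.70358621, 23.24474803]), 0.5576437353760377, 0.11645634210342751), 'edge': np.float32(41.270542)}
```

Scaled: -0.309 m is -0.515, -0.28 m is -0.4667.

Request:
apply_moves(rows=[[-0.0167,-0.0667,0,0,0,0,1],[-0.0333,-0.1333,0,0,0,0,1],[-0.05,-0.2,0,0,0,0,1],[-0.0667,-0.2667,-0.0167,0,0,0,1],[-0.0833,-0.3333,-0.0333,0,0,0,1],[-0.1,-0.4,-0.05,0,0,0,1],[-0.1167,-0.4667,-0.0667,0,0,0,1],[-0.1267,-0.515,-0.0833,0,0,0,1],[-0.1267,-0.515,-0.0833,0,0,0,1],[-0.1267,-0.515,-0.0833,0,0,0,1]])

```text
t: 4.12
eef_pos: [0.4538, -0.1924, 0.2309]
tcp_rot: [0.835, -3.028, -0.002]
force: [-0.2, 0.5, -0.2]
gripper_width: 0.0852
grasp_force: 0.0
```

```bash
python3 - <<'E'
from h import *
o=r.get_obs();print(o['t'],o['eef_pos'],o['tcp_rot'],o['q'].round(3))
s=optics.snapshot('wrist');save(s,'w2');f=s['frame'].astype(int)
m=((f[...,0]>110)&(f[...,1]<70)&(f[...,2]<70)).astype(np.uint8)
n,l,st,ce=cv2.connectedComponentsWithStats(m)
for i in range(1,n):
    if st[i,4]<60: continue
    P=np.argwhere(l==i)[:,::-1]
    W=np.array([atz(s,p,.09,o)[:2] for p in P])
    rect=cv2.minAreaRect((W*1000).astype(np.float32))
    bx=cv2.boxPoints(rect);e=[np.linalg.norm(bx[1]-bx[0]),np.linalg.norm(bx[2]-bx[1])];k=int(np.argmax(e));d=bx[k+1]-bx[k]
    print(ce[i].round(1),st[i,4],np.round(rect[0],1),np.round(e,1),np.degrees(np.arctan2(d[1],d[0]))%180)
E
```

```text
4.1167 [ 0.45376001 -0.19244172  0.2308959 ] [ 8.35040352e-01 -3.02801122e+00 -1.64141661e-03] [-0.642  0.281  1.45   0.     1.412 -2.751]
[226.9  47.1] 2277 [ 360.4 -282.6] [23.9 95.3] 68.97425
[352.7  96.6] 2108 [ 338.4 -152.3] [23.4 95.3] 59.201794
[258.3 176.1] 985 [ 454.8 -191.1] [15.4 65. ] 31.197216
```

View pics/w2.png

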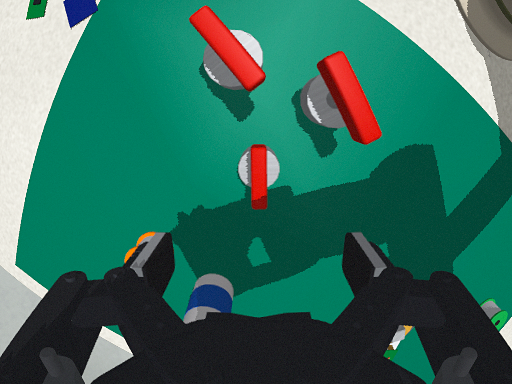

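The small key's bar is at (258,176): centre (454.8, −191.1) mm, 65×15 mm, yaw 31.2°, which matches the description. The tool's y axis is at 120.8°, so it's aligned. I'll go down and grip.

Scaled: -0.173 m is -0.2883, 0.001 m is 0.0017, 0.4 degrees is 0.0011.

Request:
apply_moves(rows=[[0.0017,0.0017,-0.0583,0,0,0.0011,1],[0.0017,0.0017,-0.1167,0,0,0.0011,1],[0.0017,0.0017,-0.175,0,0,0.0011,1],[0.0017,0.0017,-0.225,0,0,0.0011,1],[0.0017,0.0017,-0.2667,0,0,0.0011,1],[0.0017,0.0017,-0.2883,0,0,0.0011,1],[0.0017,0.0017,-0.2883,0,0,0.0011,1],[0.0017,0.0017,-0.2883,0,0,0.0011,0.1],[0.0017,0.0017,-0.2883,0,0,0.0011,0],[0.0017,0.0017,-0.2883,0,0,0.0011,0],[0.0017,0.0017,-0.2883,0,0,0.0011,0],[0.0017,0.0017,-0.2883,0,0,0.0011,0],[0.0017,0.0017,-0.2883,0,0,0.0011,0],[0.0017,0.0017,-0.2883,0,0,0.0011,0],[0.0017,0.0017,-0.2883,0,0,0.0011,0],[0.0017,0.0017,-0.2883,0,0,0.0011,0]], newtons=80)

```text
t: 5.5
eef_pos: [0.4556, -0.1908, 0.0591]
tcp_rot: [-0.849, 3.024, -0.002]
force: [0.2, 1.1, 5.6]
gripper_width: 0.0153
grasp_force: 79.0
```

Scaled: 0.309 m is 0.515, 0.12 m is 0.2, 12 degrees is 0.0333.

Request:
apply_moves(rows=[[0,0,0.05,0,0,0,0],[0,0,0.1083,0,0,0,0],[0,0,0.1667,0,0,0,0],[0.0133,0.04,0.2,0,0,0.0083,0],[0.03,0.0967,0.2,0,0,0.0167,0],[0.0483,0.1533,0.2,0,0,0.025,0],[0.0667,0.21,0.2,0,0,0.0333,0],[0.085,0.2667,0.2,0,0,0.0333,0],[0.1033,0.3233,0.2,0,0,0.0333,0],[0.1217,0.38,0.2,0,0,0.0333,0],[0.14,0.4367,0.2,0,0,0.0333,0],[0.1583,0.4833,0.2,0,0,0.0333,0],[0.1733,0.515,0.2,0,0,0.0333,0],[0.1733,0.515,0.2,0,0,0.0333,0],[0.1733,0.515,0.2,0,0,0.0333,0],[0.1733,0.515,0.2,0,0,0.0333,0]])

```text
t: 6.83
eef_pos: [0.5588, 0.118, 0.178]
tcp_rot: [1.161, -2.918, -0.0]
force: [0.0, 0.7, -2.0]
gripper_width: 0.0146
grasp_force: 78.7
```

```bash
python3 - <<'E'
from h import *
o=r.get_obs();print(o['t'],o['eef_pos'],o['tcp_rot'],o['q'].round(3),o['force'],o['gripper_width'])
a=o['tcp_rot'];print('tool y yaw',(2*np.degrees(np.arctan2(a[1],a[0]))-90)%360)
s=optics.snapshot('wrist');save(s,'w3');f=s['frame'].astype(int)
# expected socket underside centre / grip ends in image
k=np.radians((2*np.degrees(np.arctan2(a[1],a[0]))-180)%360)
for nm,z in [('topgrip',-.059+.09),('foot',-.059)]: print(nm,proj(s,o['eef_pos']+[0,0,z],o))
m=((f[...,0]>110)&(f[...,1]<70)&(f[...,2]<70)).astype(np.uint8)
n,l,st,ce=cv2.connectedComponentsWithStats(m)
for i in range(1,n):
    if st[i,4]>60: print(ce[i],st[i])
E
```

```text
6.8333 [0.55880643 0.11795755 0.17798921] [ 1.16062765e+00 -2.91811789e+00 -2.13853791e-04] [ 1.000e-03  4.600e-01  1.326e+00 -0.000e+00  1.356e+00 -2.327e+00] [ 0.01293836  0.74584296 -1.99365028] 0.014614189044856738
tool y yaw 133.3785565491168
topgrip [257.87065256 266.80995908]
foot [257.88801782 201.72515883]
[257.9327505  249.00044833] [ 239  185   39  132 4461]
```

View pics/w3.png

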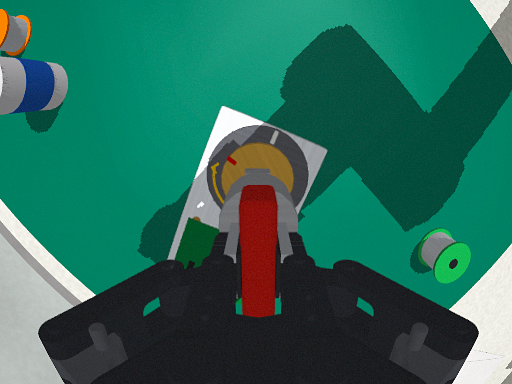

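```bash
python3 - <<'E'
from h import *
o=r.get_obs();s=optics.snapshot('wrist')
X=R.from_rotvec(o['tcp_rot']).as_matrix()[:,0];print('toolx',X)
for sg in (1,-1):
  for z in (.09,.062):
    for d in (-.001,0,.001): print(sg,z,d,proj(s,o['eef_pos']+X*(sg*.032+d)+[0,0,z-.059],o).round(1))
g=s['frame'][300:330,258].astype(int);print(g[:, :2].tolist()); print(s['frame'][178:192,258,:2].tolist())
print(ang(s,o,(.5587,.1169))['red'],ang(s,o,(.5587,.1169))['index'])
E
```

```text
toolx [-7.27366899e-01 -6.86248468e-01  6.58802561e-04]
1 0.09 -0.001 [257.8 199.1]
1 0.09 0 [257.8 196.6]
1 0.09 0.001 [257.8 194.2]
1 0.062 -0.001 [257.8 181.4]
1 0.062 0 [257.8 179.4]
1 0.062 0.001 [257.8 177.4]
-1 0.09 -0.001 [257.9 323.2]
-1 0.09 0 [257.9 321.7]
-1 0.09 0.001 [257.9 320.2]
-1 0.062 -0.001 [257.9 290.9]
-1 0.062 0 [257.9 289.5]
-1 0.062 0.001 [257.9 288.1]
[[135, 10], [137, 12], [137, 16], [134, 16], [139, 23], [136, 12], [134, 13], [139, 20], [133, 12], [134, 14], [140, 21], [136, 18], [134, 12], [137, 17], [134, 11], [136, 9], [143, 17], [83, 24], [27, 33], [28, 28], [29, 25], [28, 29], [28, 28], [29, 33], [29, 27], [26, 25], [30, 31], [26, 27], [24, 28], [31, 33]]
[[96, 97], [94, 95], [89, 91], [96, 99], [91, 95], [92, 97], [96, 95], [114, 5], [114, 13], [111, 10], [114, 21], [114, 19], [114, 12], [114, 10]]
(np.int64(14597), np.float64(41.781634028093066), np.float64(0.021972442304049693)) (np.int64(737), np.float64(-159.36536991401042), np.float64(0.04081083242934117))
```

Scaled: -0.0465 m is -0.0775, -0.0007 m is -0.0012.

Request:
apply_moves(rows=[[0,-0.0012,-0.0333,0,0,0,0],[0,-0.0012,-0.0567,0,0,0,0],[0,-0.0012,-0.07,0,0,0,0],[0,-0.0012,-0.0717,0,0,0,0],[0,-0.0012,-0.0733,0,0,0,0],[0,-0.0012,-0.075,0,0,0,0],[0,-0.0012,-0.0767,0,0,0,0],[0,-0.0012,-0.0775,0,0,0,0]])

```text
t: 7.6
eef_pos: [0.5595, 0.1177, 0.1324]
tcp_rot: [-1.161, 2.918, -0.001]
force: [0.5, -0.2, -2.3]
gripper_width: 0.0151
grasp_force: 78.8
```

Scaled: -0.002 m is -0.0033, -0.0014 m is -0.0023.

Request:
apply_moves(rows=[[0,0,-0.0012,0,0,0,0],[0,0,-0.0023,0,0,0,0],[0,0,-0.0033,0,0,0,0],[0,0,-0.0033,0,0,0,0]])

```text
t: 7.93
eef_pos: [0.5591, 0.1176, 0.1297]
tcp_rot: [1.161, -2.919, 0.0]
force: [0.3, -1.7, -1.6]
gripper_width: 0.0149
grasp_force: 78.8
```

Scaled: -0.002 m is -0.0033, -0.0014 m is -0.0023.

Request:
apply_moves(rows=[[0,0,-0.0012,0,0,0,0],[0,0,-0.0023,0,0,0,0],[0,0,-0.0033,0,0,0,0],[0,0,-0.0033,0,0,0,0]])

```text
t: 8.27
eef_pos: [0.5591, 0.1176, 0.1277]
tcp_rot: [1.161, -2.919, -0.0]
force: [-0.9, -0.7, -2.3]
gripper_width: 0.0148
grasp_force: 78.8
```

Scaled: -0.003 m is -0.005, -0.002 m is -0.0033.

Request:
apply_moves(rows=[[0,0,-0.0017,0,0,0,0],[0,0,-0.0033,0,0,0,0],[0,0,-0.005,0,0,0,0],[0,0,-0.005,0,0,0,0]])

```text
t: 8.6
eef_pos: [0.5591, 0.1177, 0.1246]
tcp_rot: [1.161, -2.919, -0.0]
force: [-0.8, -1.6, -1.9]
gripper_width: 0.0148
grasp_force: 78.8
```

Scaled: -0.006 m is -0.01, -0.005 m is -0.0083.

Request:
apply_moves(rows=[[0,0,-0.0017,0,0,0,0],[0,0,-0.0033,0,0,0,0],[0,0,-0.005,0,0,0,0],[0,0,-0.0067,0,0,0,0],[0,0,-0.0083,0,0,0,0],[0,0,-0.01,0,0,0,0],[0,0,-0.01,0,0,0,0]])

```text
t: 9.18
eef_pos: [0.5592, 0.1177, 0.1186]
tcp_rot: [1.161, -2.919, -0.0]
force: [-1.4, -3.0, -1.5]
gripper_width: 0.0151
grasp_force: 78.9
```

Scaled: -0.0026 m is -0.0043, -0.002 m is -0.0033.

Request:
apply_moves(rows=[[0,0,-0.0012,0,0,0,0],[0,0,-0.0023,0,0,0,0],[0,0,-0.0033,0,0,0,0],[0,0,-0.0043,0,0,0,0],[0,0,-0.0043,0,0,0,0]])

```text
t: 9.6
eef_pos: [0.5592, 0.1177, 0.1161]
tcp_rot: [1.161, -2.919, -0.0]
force: [-2.6, -2.9, -1.5]
gripper_width: 0.0149
grasp_force: 78.9
```

```bash
python3 - <<'E'
from h import *
o=r.get_obs();print({k:np.round(o[k],3) for k in ['eef_pos','force','ft_torque']})
E
```

```text
{'eef_pos': array([0.559, 0.118, 0.116]), 'force': array([-2.605, -2.897, -1.514]), 'ft_torque': array([-0.485,  0.488, -0.03 ])}
```

It went on with no force. The square has a slight side load on the key, so I'll recentre it, seat it almost fully and begin the clockwise turn while watching the torque.

Scaled: -0.001 m is -0.0017, -0.0006 m is -0.001, -18 degrees is -0.05.

Request:
apply_moves(rows=[[-0.0007,-0.0007,-0.0008,0,0,0,0],[-0.001,-0.001,-0.0017,0,0,0,0],[-0.001,-0.001,-0.0017,0,0,-0.0083,0],[-0.001,-0.001,-0.0017,0,0,-0.0167,0],[-0.001,-0.001,-0.0017,0,0,-0.025,0],[-0.001,-0.001,-0.0017,0,0,-0.0333,0],[-0.001,-0.001,-0.0017,0,0,-0.0417,0],[-0.001,-0.001,-0.0017,0,0,-0.05,0],[-0.001,-0.001,-0.0017,0,0,-0.05,0]])

```text
t: 10.35
eef_pos: [0.5585, 0.1168, 0.1151]
tcp_rot: [0.688, -3.065, 0.001]
force: [-1.8, -3.2, -1.7]
gripper_width: 0.0148
grasp_force: 78.7
```

```bash
cat >> h.py <<'E'
def st():
    o=r.get_obs();a=o['tcp_rot'];print('t',round(o['t'],2),'yaw',round((2*np.degrees(np.arctan2(a[1],a[0]))-90)%180,2),o['eef_pos'].round(4),o['force'].round(1),'tz',o['ft_torque'].round(3),o['q'].round(2))
    return o
def sidered(name=None):
    s=optics.snapshot('side');C=(.5586,.117)
    f=s['frame'].astype(int);m=(f[...,0]>95)&(f[...,1]<75)&(f[...,2]<75)&(f[...,0]-f[...,1]>50)
    c=proj(s,(*C,.053));yy,xx=np.nonzero(m);k=(abs(xx-c[0])<32)&(abs(yy-c[1])<28)&(yy>c[1]-8)
    P=np.array([atz(s,(x,y),.054)[:2]-C for x,y in zip(xx[k],yy[k])]);
    if len(P):
        q=np.hypot(*P.T);P=P[(q<.038)]
    print('side red n',len(P),*( (np.degrees(np.arctan2(*P.mean(0)[::-1])).round(1),np.hypot(*P.mean(0)).round(4)) if len(P) else ()))
    if name: crop(s,name,int(c[0]),int(c[1]),40,10)
E
python3 - <<'E'
from h import *
st();sidered('sd1')
E
```

```text
t 10.35 yaw 115.29 [0.5585 0.1168 0.1151] [-1.8 -3.2 -1.7] tz [-0.798  0.465  0.023] [-0.    0.52  1.42 -0.    1.2  -2.01]
side red n 9 -82.9 0.0323
```

View pics/sd1.png

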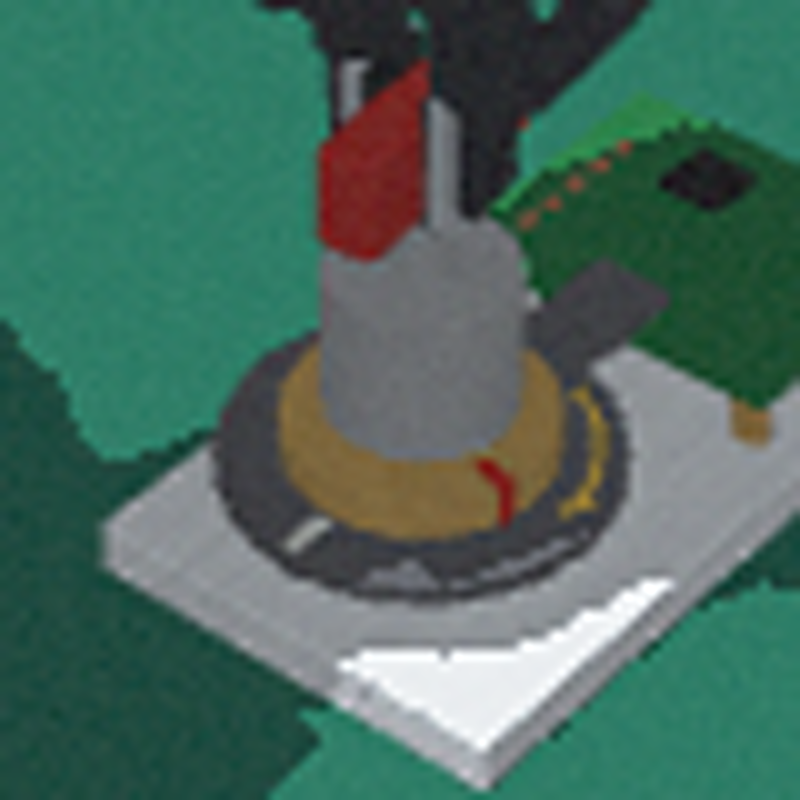

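The side crop shows the socket seated on the nut, the red line at crop (500,490) still unmoved at −83°, and the white line at (310,535). I'll keep turning.

Scaled: -0.0003 m is -0.0005, -20 degrees is -0.0556.

Request:
apply_moves(rows=[[-0.0005,-0.0005,0,0,0,-0.0111,0],[-0.0005,-0.0005,0,0,0,-0.0222,0],[-0.0005,-0.0005,0,0,0,-0.0333,0],[-0.0005,-0.0005,0,0,0,-0.0444,0],[-0.0005,-0.0005,0,0,0,-0.0556,0],[-0.0005,-0.0005,0,0,0,-0.0556,0]])

```text
t: 10.9
eef_pos: [0.5584, 0.1168, 0.1151]
tcp_rot: [-0.146, 3.138, -0.0]
force: [-1.6, -2.3, -2.0]
gripper_width: 0.0145
grasp_force: 78.6
```

```bash
python3 - <<'E'
from h import *
st();sidered()
E
```

```text
t 10.9 yaw 95.34 [0.5584 0.1168 0.1151] [-1.6 -2.3 -2. ] tz [-0.582  0.347  0.027] [-0.    0.52  1.42 -0.    1.2  -1.67]
side red n 9 -82.9 0.0323
```

Scaled: -0.0003 m is -0.0005, -20 degrees is -0.0556.

Request:
apply_moves(rows=[[-0.0005,-0.0005,0,0,0,-0.0111,0],[-0.0005,-0.0005,0,0,0,-0.0222,0],[-0.0005,-0.0005,0,0,0,-0.0333,0],[-0.0005,-0.0005,0,0,0,-0.0444,0],[-0.0005,-0.0005,0,0,0,-0.0556,0],[-0.0005,-0.0005,0,0,0,-0.0556,0]])

```text
t: 11.45
eef_pos: [0.5582, 0.1168, 0.1153]
tcp_rot: [0.398, 3.116, 0.001]
force: [-1.0, -0.7, -1.9]
gripper_width: 0.0148
grasp_force: 78.7
```

```bash
python3 - <<'E'
from h import *
st();sidered()
E
```

```text
t 11.45 yaw 75.43 [0.5582 0.1168 0.1153] [-1.  -0.7 -1.9] tz [-0.219  0.167  0.12 ] [-0.    0.52  1.42  0.    1.2  -1.32]
side red n 9 -87.5 0.0311
```

The nut is now moving, with the red line at −87.5°. I'll carry on, raising the key with the thread at 2 mm/rad.

Scaled: 0.0014 m is 0.0023, 0.0012 m is 0.002, -40 degrees is -0.1111.

Request:
apply_moves(rows=[[0,0,0.0003,0,0,-0.0139,0],[0,0,0.0007,0,0,-0.0278,0],[0,0,0.0008,0,0,-0.0417,0],[0,0,0.0012,0,0,-0.0556,0],[0,0,0.0015,0,0,-0.0694,0],[0,0,0.0018,0,0,-0.0833,0],[0,0,0.002,0,0,-0.0972,0],[0,0,0.0023,0,0,-0.1111,0],[0,0,0.0023,0,0,-0.1111,0]])

```text
t: 12.25
eef_pos: [0.5583, 0.1169, 0.1167]
tcp_rot: [1.44, 2.792, 0.002]
force: [-0.1, 0.3, -1.7]
gripper_width: 0.0149
grasp_force: 78.7
```

```bash
python3 - <<'E'
from h import *
st();sidered()
E
```

```text
t 12.25 yaw 35.43 [0.5583 0.1169 0.1167] [-0.1  0.3 -1.7] tz [0.132 0.004 0.1  ] [-0.    0.52  1.42  0.    1.2  -0.62]
side red n 7 -127.8 0.0301
```

Scaled: 0.001 m is 0.0017, 0.0009 m is 0.0015, -28 degrees is -0.0778.

Request:
apply_moves(rows=[[0,0,0.0003,0,0,-0.0139,0],[0,0,0.0007,0,0,-0.0278,0],[0,0,0.0008,0,0,-0.0417,0],[0,0,0.0012,0,0,-0.0556,0],[0,0,0.0015,0,0,-0.0694,0],[0,0,0.0017,0,0,-0.0778,0],[0,0,0.0017,0,0,-0.0778,0]])

```text
t: 12.88
eef_pos: [0.5584, 0.1169, 0.1177]
tcp_rot: [2.07, 2.363, 0.002]
force: [1.4, 0.9, -2.1]
gripper_width: 0.0149
grasp_force: 78.6
```

```bash
python3 - <<'E'
from h import *
st();sidered('sd2')
E
```

```text
t 12.88 yaw 7.55 [0.5584 0.1169 0.1177] [ 1.4  0.9 -2.1] tz [ 0.364 -0.261  0.105] [-0.    0.52  1.41  0.    1.21 -0.13]
side red n 11 -156.7 0.0304
```

View pics/sd2.png

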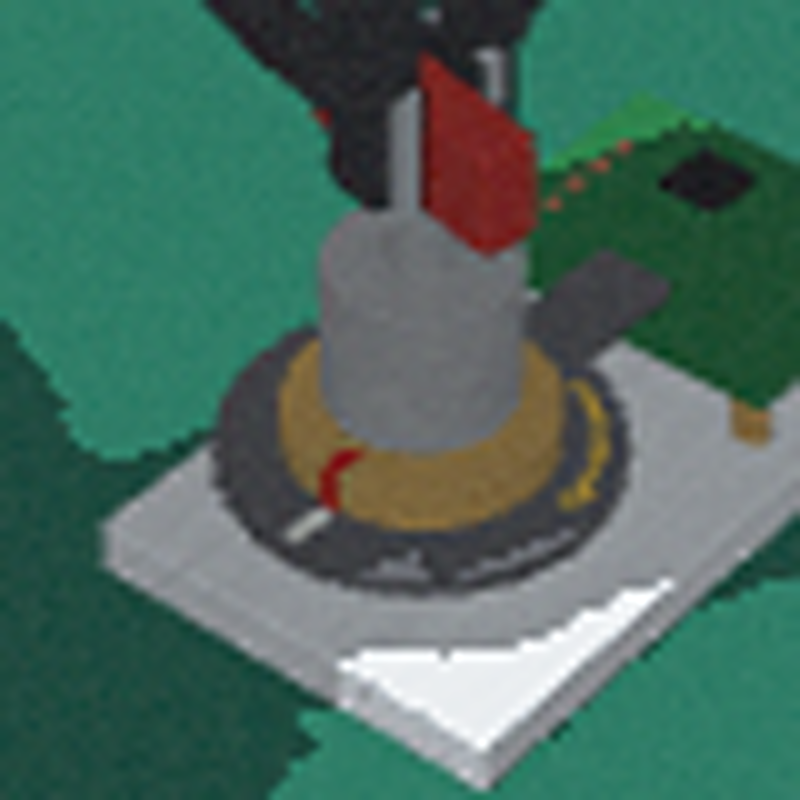

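Scaled: 0.0001 m is 0.0002, -3 degrees is -0.0083.

Request:
apply_moves(rows=[[0,0,0.0002,0,0,-0.0042,0],[0,0,0.0002,0,0,-0.0083,0],[0,0,0.0002,0,0,-0.0083,0],[0,0,0.0002,0,0,0,0],[0,0,0.0002,0,0,0.0083,0],[0,0,0.0002,0,0,0.0083,0]])

```text
t: 13.43
eef_pos: [0.5579, 0.1164, 0.1177]
tcp_rot: [-2.005, -2.418, 0.001]
force: [-0.7, 0.5, -1.2]
gripper_width: 0.0149
grasp_force: 78.7
```

```bash
python3 - <<'E'
from h import *
st();sidered()
E
```

```text
t 13.43 yaw 10.68 [0.5579 0.1164 0.1177] [-0.7  0.5 -1.2] tz [-0.031  0.006 -0.044] [-0.    0.52  1.42 -0.    1.21 -0.19]
side red n 10 -159.8 0.0284
```

Scaled: -0.09 m is -0.15, 0.08 m is 0.1333.

Request:
apply_moves(rows=[[0,0,0.0033,0,0,0,0],[0,0,0.0083,0,0,0,0],[0,0,0.015,0,0,0,0],[0,0,0.0217,0,0,0,0],[0,0,0.03,0,0,0,0],[0,0,0.0417,0,0,0,0],[0,0,0.0667,0,0,0,0],[0.0083,-0.05,0.1083,0,0,0,0],[0.0167,-0.1,0.1333,0,0,0,0],[0.0167,-0.15,0.15,0,0,0,0],[0.0167,-0.15,0.15,0,0,0,0],[0.0167,-0.15,0.15,0,0,0,0]])

```text
t: 14.48
eef_pos: [0.5682, 0.0252, 0.2088]
tcp_rot: [2.013, 2.41, 0.001]
force: [0.3, 0.0, -2.1]
gripper_width: 0.0153
grasp_force: 78.8
```

```bash
python3 - <<'E'
from h import *
o=st();sidered();sidered()
s=optics.snapshot('wrist');save(s,'w4')
for C in [(.5586,.117)]:
    a=ang(s,o,C,zs=.0757,zn=.0557);print(a)
# ortho of wrist + side view, side by side at nut plane
s2=optics.snapshot('side')
A=ortho(s,o,C,.0557);B=ortho(s2,None,C,.0557)
cv2.imwrite('pics/o2.png',np.hstack([A,B])[:,:,::-1])
for s_,oo in ((s,o),(s2,None)):
    A=ortho(s_,oo,C,.0557).astype(int);g=np.linspace(.055,-.055,400);X,Y=np.meshgrid(g,g,indexing='ij')
    m=(A[...,0]>95)&(A[...,1]<75)&(A[...,2]<75)&(np.hypot(X,Y)<.0345)&(X<0)
    print('red',m.sum(),np.degrees(np.arctan2(Y[m].mean(),X[m].mean())),np.hypot(X[m].mean(),Y[m].mean()))
    A=ortho(s_,oo,C,.041).astype(int);q=np.hypot(X,Y)
    m=(A.min(2)>95)&(q>.035)&(q<.046)&(abs(np.degrees(np.arctan2(Y,X))+159)<12)
    print('idx',m.sum(),np.degrees(np.arctan2(Y[m].mean(),X[m].mean())),np.hypot(X[m].mean(),Y[m].mean()))
E
```

```text
t 14.48 yaw 10.24 [0.5682 0.0252 0.2088] [ 0.3  0.  -2.1] tz [ 0.031  0.053 -0.019] [-0.16  0.43  1.28  0.    1.43 -0.34]
side red n 10 -159.8 0.0284
side red n 10 -159.8 0.0284
{'red': (np.int64(472), np.float64(-157.84145275980785), np.float64(0.02855466403532232)), 'index': (np.int64(699), np.float64(-156.83651971319463), np.float64(0.0410727621677833)), 'sq': (np.float64(12.994621276855469), array([22.1102433 , 22.46152873]), 0.560580161738575, 0.1152196304971413), 'edge': np.float32(12.765265)}
red 545 -157.77496450391735 0.02859218056432479
idx 649 -156.82951410985942 0.04048144178082075
red 850 -159.7730275006586 0.028665663247414964
idx 651 -161.57226270436612 0.039367325156734585
```

View pics/o2.png

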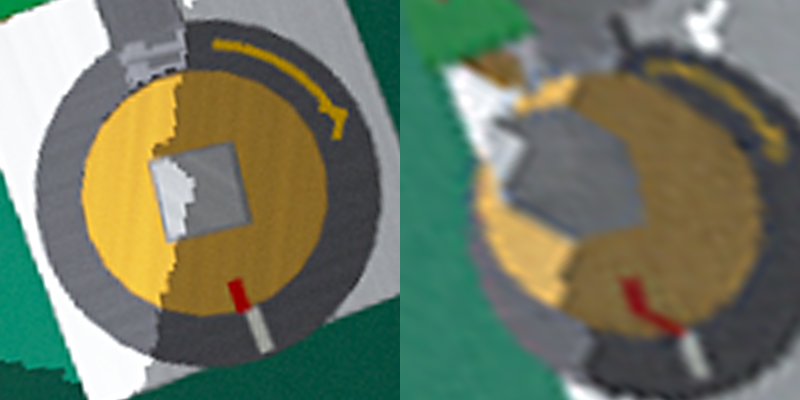

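The left (wrist) view shows the red line ending at (243,308), right at the white line, which starts at (250,311). I'll compute the residual angle about the fitted nut centre.

```bash
python3 - <<'E'
from h import *
o=r.get_obs();s=optics.snapshot('wrist')
k=.11/399
g=np.linspace(.055,-.055,400);X,Y=np.meshgrid(g,g,indexing='ij')
def fit(z,mask):
    A=ortho(s,o,(.5600,.1157),z).astype(int);m=mask(A).astype(np.uint8)
    m=cv2.morphologyEx(m,cv2.MORPH_OPEN,np.ones((7,7)));n,l,stt,ce=cv2.connectedComponentsWithStats(m)
    i=l[min(399,280),150] or 1+np.argmax(stt[1:,4])
    cn,_=cv2.findContours((l==i).astype(np.uint8),0,2);h=cv2.convexHull(max(cn,key=len))
    (u,v),rd=cv2.minEnclosingCircle(h);e=cv2.fitEllipse(h);return .5600+.055-v*k,.1157+.055-u*k,rd*k,e[1][0]*k/2,.56+.055-e[0][1]*k,.1157+.055-e[0][0]*k
n=fit(.0557,lambda A:(A[...,0]-A[...,2]>50)&(np.hypot(X,Y)<.037));print(np.round(n,4))
for C in [(n[0],n[1]),(n[4],n[5]),(.5606,.1152)]:
    a=ang(s,o,C,zs=.0757,zn=.0557);print(C,a['red'],a['index'],a['sq'])
E
```

```text
[0.559  0.1177 0.0343 0.0338 0.5594 0.1175]
(0.5590086613322859, 0.1177483520813753) (np.int64(456), np.float64(-160.51935027747433), np.float64(0.029521280882879825)) (np.int64(710), np.float64(-158.73174458167273), np.float64(0.04185941882335704)) (np.float64(13.324539184570312), array([21.89206154, 22.42859671]), 0.5595244259941848, 0.1169491284516222)
(0.5593731873017506, 0.11754788256958312) (np.int64(463), np.float64(-161.1176009048889), np.float64(0.0298257084564084)) (np.int64(707), np.float64(-159.1629005109488), np.float64(0.04206836834398171)) (np.float64(13.298576354980469), array([21.88323803, 22.42959159]), 0.559565411713488, 0.11694670540181018)
(0.5606, 0.1152) (np.int64(461), np.float64(-166.1002533554989), np.float64(0.030350095692470404)) (np.int64(687), np.float64(-162.70740624089245), np.float64(0.04232234082817379)) (np.float64(13.535858154296847), array([21.90413683, 22.4203453 ]), 0.5595488969769394, 0.1169788887501958)
```

The wrist view puts the red line about 2° past the white and the side view about 2° short, so they're aligned within measurement error. I'll set the key down well clear, then look again unobstructed.

Scaled: -0.185 m is -0.3083, -0.088 m is -0.1467.

Request:
apply_moves(rows=[[-0.0283,-0.0583,0,0,0,0,0],[-0.0567,-0.1167,0,0,0,0,0],[-0.085,-0.175,0,0,0,0,0],[-0.1133,-0.2333,-0.0333,0,0,0,0],[-0.1333,-0.2833,-0.0833,0,0,0,0],[-0.1467,-0.3083,-0.1417,0,0,0,0],[-0.1467,-0.3083,-0.1917,0,0,0,0],[-0.1467,-0.3083,-0.225,0,0,0,0],[-0.1467,-0.3083,-0.2383,0,0,0,0],[-0.1467,-0.3083,-0.245,0,0,0,0],[-0.1467,-0.3083,-0.2475,0,0,0,0],[-0.1467,-0.3083,-0.2475,0,0,0,0]])

```text
t: 15.73
eef_pos: [0.4808, -0.1584, 0.0601]
tcp_rot: [2.009, 2.413, 0.0]
force: [-0.1, -0.2, -1.6]
gripper_width: 0.0151
grasp_force: 78.8
```

Request:
apply_moves(rows=[[0,0,-0.0008,0,0,0,0],[0,0,-0.0017,0,0,0,0],[0,0,-0.0023,0,0,0,0],[0,0,-0.0023,0,0,0,0]])

```text
t: 16.07
eef_pos: [0.4807, -0.1587, 0.0591]
tcp_rot: [2.01, 2.412, 0.001]
force: [-0.3, 1.1, 5.9]
gripper_width: 0.0151
grasp_force: 80.2
```

Scaled: 0.203 m is 0.3383, 0.14 m is 0.2333.

Request:
apply_moves(rows=[[0,0,0,0,0,0,0.4],[0,0,0,0,0,0,0.8],[0,0,0,0,0,0,0.8],[0,0,0,0,0,0,0.8],[0,0,0,0,0,0,0.8],[0,0,0.0167,0,0,0,0.8],[0,0,0.05,0,0,0,0.8],[0,0,0.1,0,0,0,0.8],[0,0,0.1667,0,0,0,0.8],[0.02,0.0567,0.2,0,0,0,0.8],[0.04,0.1133,0.2333,0,0,0,0.8],[0.06,0.175,0.2333,0,0,0,0.8],[0.08,0.2333,0.2333,0,0,0,0.8],[0.1,0.2917,0.2333,0,0,0,0.8],[0.1167,0.3383,0.2333,0,0,0,0.8],[0.1167,0.3383,0.2333,0,0,0,0.8],[0.1167,0.3383,0.2333,0,0,0,0.8],[0.1167,0.3383,0.2333,0,0,0,0.8]])

```text
t: 17.57
eef_pos: [0.5498, 0.0442, 0.1976]
tcp_rot: [-2.011, -2.413, 0.001]
force: [-0.1, -0.1, 1.0]
gripper_width: 0.0685
grasp_force: 0.0
```

```bash
python3 - <<'E'
from h import *
o=st();s=optics.snapshot('wrist');print('cam',ray(s,(256,192),o)[0])
k=.11/399;g=np.linspace(.055,-.055,400);X,Y=np.meshgrid(g,g,indexing='ij');c0=(.559,.117)
A=ortho(s,o,c0,.0557).astype(int);m=((A[...,0]-A[...,2]>50)&(np.hypot(X,Y)<.0385)).astype(np.uint8)
m=cv2.morphologyEx(cv2.morphologyEx(m,cv2.MORPH_OPEN,np.ones((9,9))),cv2.MORPH_CLOSE,np.ones((15,15)))
cn,_=cv2.findContours(m,0,2);h=cv2.convexHull(max(cn,key=cv2.contourArea));e=cv2.fitEllipse(h)
C=(c0[0]+.055-e[0][1]*k,c0[1]+.055-e[0][0]*k);print('C',C,np.array(e[1])*k/2)
for z in (.0557,.041):print(ang(s,o,C,zs=.0757,zn=z,zp=z)[{.0557:'red',.041:'index'}[z]])
B=cv2.resize(ortho(s,o,C,.0557,half=.045,n=500),(600,600))
cv2.imwrite('pics/o3.png',B[:,:,::-1])
E
```

```text
t 17.57 yaw 10.39 [0.5498 0.0442 0.1976] [-0.1 -0.1  1. ] tz [-0.035 -0.008  0.002] [-0.13  0.41  1.35 -0.    1.38 -0.32]
cam [0.53834388 0.1123055  0.3405582 ]
C (0.5594147663929111, 0.11753928843715736) [0.03375818 0.03384922]
(np.int64(454), np.float64(-160.87744610772106), np.float64(0.029762600039883336))
(np.int64(720), np.float64(-158.72744464775306), np.float64(0.04188326432879896))
```

View pics/o3.png

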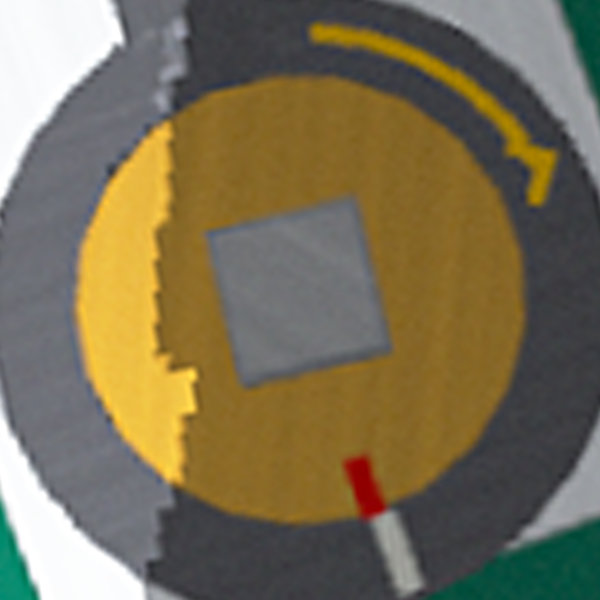

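The white and red lines meet: the offset is about 1 mm on lines about 3.5 mm wide. A final check that the key is standing, then I'll hand in.

```bash
python3 - <<'E'
from h import *
for nm in ('top','side'):
    s=optics.snapshot(nm);f=s['frame'].astype(int)
    n,l,stt,ce=cv2.connectedComponentsWithStats(((f[...,0]>120)&(f[...,1]<80)&(f[...,2]<80)).astype(np.uint8))
    for i in range(1,n):
        if stt[i,4]>40: print(nm,ce[i].round(1),stt[i,4],atz(s,ce[i],.08)[:2].round(4))
    for t in ('reel_a','duster'):
        print(t,[(d['location'],round(d['p'],2)) for d in spotter.look_for(t,s)][:2])
print(ticket.finish_job())
E
```

```text
top [338.5 206.4] 146 [ 0.4802 -0.161 ]
top [389.4 251.4] 300 [ 0.3623 -0.2881]
top [342.5 259.7] 290 [ 0.3424 -0.1669]
reel_a [([144.3, 213.5], 0.91), ([369.5, 151.8], 0.87)]
duster [([331.6, 143.7], 0.56)]
side [292.2 251.7] 441 [ 0.4802 -0.161 ]
side [224.5 276.3] 665 [ 0.3484 -0.1472]
side [272.7 329.1] 951 [ 0.3706 -0.2709]
reel_a [([178.8, 130.5], 0.7), ([391.9, 267.7], 0.7)]
duster [([363.0, 215.6], 0.73)]
the job is handed in; nothing more can be done
None
```

The job is handed in: I turned the nut clockwise until its red line met the white one (about 2°, or 1 mm, past by the last wrist view), and the key now stands upright on the bench about 0.29 m from the clamp, with the reels and spray can where they were.

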